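# Unload the test cradle with its sprung latch wedged open

### The arm

A 6-joint arm with a two-finger parallel gripper is mounted at the origin on the work surface. World frame = base frame: x ahead of the robot, y to its left, z up, the work surface at z = 0. Lengths are in m, angles in rad, forces in N, time in s.
With the tool pointing down it reaches from about 0.375 to 0.975 m from the base axis. Payload 3.8 kg.
Tool frame: the origin (TCP) lies midway between the tips of the shut fingers; the grasp point (between the pads) lies 19 mm behind it; z points along the fingers, y is the line along which they close (so a half turn about z gives the same grasp; the last joint's range is limited). The gripper opens to 88 mm and grips with 3 to 60 N. Pads are 18 mm wide; open, the fingers measure 123 mm over their backs; the gripper's body (75 mm by 187 mm) begins 45 mm behind the grasp point.
Start: joints at [-1.372, 0.264, 1.604, -0, 1.274, -0.037], TCP at [0.158, -0.656, 0.239] pointing down, gripper open.
Joint ranges: [-2.63, 2.63], [-0.94, 2.18], [0.31, 2.57], [-1.31, 4.45], [0, 2.66], [-2.55, 2.55]. Speed limits (rad/s): [2.57, 2.57, 3.14, 3.14, 3.14, 3.14].

### API

Orientations are given as a rotation vector (axis times angle).
In Python, from cell import manip, inverse_kinematics, cams, order gives the robot as it stands. Calls block until the motion is done:
- manip.move_pose(position, orientation): joint-space move of the TCP to a pose.
- manip.move_linear(position, rate=0.15, rot=None): straight line of the TCP; rot=None keeps the orientation; rate is the mean speed in m/s.
- manip.set_joints(angles): joint-space move.
- manip.set_gripper(opening, force=None): finger opening in m; force is the grip in N (None keeps the last); returns when the fingers have stopped.
- manip.dwell(seconds).
- inverse_kinematics(position, orientation): joint angles nearest the present ones, or None.
- manip.state(): the state.
- cams.capture(name): name is "scene" or "side" or "wrist"; returns a dict with "image" (384x512x3 uint8, blue, green, red), "z_map" (384x512 float32, m along the optical axis (not along the pixel's ray), 0 where there is no reading), "intrinsics" (3x3 intrinsics, pixels), "position" and "orientation" of the camera in the world; the wrist camera has in their place "T_tool_cam" (4x4, takes a point from camera to tool coordinates, whose origin is the TCP and whose axes are the flange's). Camera axes: x right, y down, z forward; pixel columns grow to the right and rows downward; lengths in m; the calibration is good to about 2 mm. A picture is of the moment at which its call begins: read the wrist's pose just before it.
A pose or a line that the arm cannot do raises manip.IKError and nothing moves.
- order.close_job(): hands the job in; it is judged then, once.
The state is a dict: "clock": time; "joint_pos": joint angles; "joint_velocities": joint speeds; "tau": joint torques, N m; "tool_pos": TCP position; "tcp_rot": TCP orientation; "contact_force": force on the tool from outside, world axes, zero at the start; "moment": the same for the moment, N m; "gripper_width": finger opening in m; "grasp_force": force on a finger pad.
Only numpy, scipy, OpenCV 4.12 (cv2) and the standard library are available. Lean on these libraries where they do the work, as an engineer would, in place of code of your own. Each camera call takes 0.05 s, during which the arm holds its last target. There are 200 camera calls.

### The job

First cut the test power: flip the yellow guard on the switch box up until it stays by itself, let go of it, and press the button beneath it right down. Then push the grey wedge into the mouth at the end of the test cradle so that it holds the sprung latch bar fully open by itself, and lay every module from the cradle flat on the floor of the black tray, heat sink up, side by side. When all are in the tray, pull the wedge out so that the latch springs shut, lay it back flat within its rubber mat, and close the guard; leave the rosin lump, solder spool and screwdriver where they are.

Things in the scene. Friction and masses are not known exactly. Their poses are not given: they have to be found in the camera images.
- cradle: Fixed black test cradle, 106 mm (x) by 297 mm (y), 12 mm high. Origin: bench height, under the middle pocket; front edge x = -50 mm. Pockets open upward at x 0, y -88 / 0 / +88 mm (some may be empty), floor z = 12 mm, ribs 4 mm high around them, 2 mm play. At the +y end an upright aluminium end wall, 36 mm high, x -50 to +38 mm, outer face at y = +152 mm.
- latch (a joint): Slide of the steel latch bar along the cradle's +y, m: 0 shut, 0.024 end of travel; a spring pulls it shut (5 N at 0, 8 N at 0.016). Shut, a flat steel tab (top 24 mm above the bench) laps 6 mm over each module's +y edge and holds it down; above 0.008 the tabs are clear. Wedge fully in: 0.016. The bar lies along the rear, cradle x 42 to 56 mm, up to 40 mm high.
- mouth (a point): On the end wall's outer face, level with the roller: cradle (-40, +152, 0) mm, axes as the cradle's. Latch shut, the gap from here along +y to the roller is 12 mm. The wedge enters along the cradle's +x, standing on the bare bench, its flat face along the end wall, until its parallel part is 8 mm or more past this point; 82 mm past it the latch bar blocks the way.
- roller (a point): Axis of the upright steel roller (radius 8 mm, from 4 to 36 mm above the bench) on the arm at the latch bar's +y end, outside the end wall; point 20 mm above the bench; moves with the latch. The wedge goes between end wall and roller.
- wedge: Loose grey plastic wedge, 150 mm long, 36 mm high, 0.12 kg. Origin: underside, middle of the ribbed grip; x points to the thin nose. 28 mm wide (y +-14) from x = -30 to +60 mm; then the +y face slopes in to a 4 mm nose at x = +120; the y = -14 face is flat all along. Pinch across y at the origin, push along +x with about 15 N. Fully in, its origin is 48 mm short of mouth in x.
- wedge_mid (a point): Middle of the wedge's length, on its underside: 45 mm from its origin towards the nose.
- mat: Fixed black rubber mat, 220 mm (x) by 110 mm (y), 3 mm thick, where the wedge lies at the start and must lie at the end. Origin: centre of its underside.
- module1: Loose circuit module (None when absent), 0.13 kg; all alike. Green board 60 x 60 x 5 mm, in its middle an aluminium finned heat sink, 40 mm (x) by 24 mm (y), from z = 5 to 39 mm. Origin: centre of the board's underside. Pinch the heat sink across y; in the cradle keep the fingertips 14 mm or more above the module's underside, to clear the latch's tabs.
- module2: Loose circuit module (None when absent), 0.13 kg; all alike. Green board 60 x 60 x 5 mm, in its middle an aluminium finned heat sink, 40 mm (x) by 24 mm (y), from z = 5 to 39 mm. Origin: centre of the board's underside. Pinch the heat sink across y; in the cradle keep the fingertips 14 mm or more above the module's underside, to clear the latch's tabs.
- module3: Loose circuit module (None when absent), 0.13 kg; all alike. Green board 60 x 60 x 5 mm, in its middle an aluminium finned heat sink, 40 mm (x) by 24 mm (y), from z = 5 to 39 mm. Origin: centre of the board's underside. Pinch the heat sink across y; in the cradle keep the fingertips 14 mm or more above the module's underside, to clear the latch's tabs.
- tray: Fixed black open tray, 260 mm (x) by 105 mm (y), 18 mm high, walls and floor 4 mm. Origin: centre of its underside. Room for three modules side by side along its x, 78 mm apart.
- tray_in (a point): Centre of the tray's inner floor; axes as the tray's.
- switchbox: Fixed grey switch box, 110 mm (x) by 70 mm (y), top 40 mm high; origin: centre of its underside. On it the button, covered by the yellow guard.
- guard (a joint): Angle of the yellow plastic guard, rad: 0 lying shut over the button; opens upward about guard_hinge at its far (+x) side; stop at 1.95. Light (0.05 kg): below about 1.65 it falls shut by its weight, beyond 1.75 it leans back and stays.
- guard_hinge (a point): Middle of the guard's hinge line (which runs along the switch box's y), 70 mm above the bench; fixed; axes as the switch box's.
- guard_tab (a point): Middle of the guard's front tab (26 mm long, 16 mm wide in y, 6 mm thick), 90 mm from the hinge line; moves with the guard. Shut, it lies 71 mm above the bench on the robot's side; open, it points up. It can be pinched across y from above and carried round in an arc, turning between the finger pads.
- button (a joint): Travel of the black push button (radius 13 mm), m: 0 up, 0.006 fully down at 5 N; springs back.
- button_top (a point): Centre of the button's top face.
- rosin: Loose lump of amber rosin, about 50 x 40 x 40 mm: leave alone. Origin: centre of its underside.
- spool: Loose solder spool, 54 mm across, 40 mm high: leave alone. Origin: centre of its underside.
- driver: Loose screwdriver: leave alone. Its x axis runs from handle to tip.
Things that resemble listed ones, but are neither listed nor needed, are in the scene too. What is shaped like the module1 but blue is not meant. What is shaped like the module3 but blue is not meant.

How it is judged:
By the outcome, as a careful person would: the job done as asked, in the order asked, and still so for the second after the job is handed in, with the robot touching nothing.
Of module1, module2, module3 only 2 to 3 are there at a start; the rules pass over those that are not, and their reading is None.
At some moment in a run one of wedge, module1, module2, module3 may be knocked a few centimetres aside while the robot is not near it.
Once in a run the grip may slacken for a moment while it holds something.
It also fails if it takes over 210 s, if anything falls off the work surface, if the arm or the gripper's body presses on something with over 40 N, if the wrist force passes 120 N, or if a joint passes its speed limit or range.

## Working session

There is one attempt and no reset: what is moved stays moved. The work goes in short steps, each a Python script; the robot and the scene stay as the last script left them, time stands still between calls to the robot, and variables do not carry over. Pictures are saved under pics/ and viewed, at most 14 in all, crops included, and the job is handed in when it is done.

```bash
ls; mkdir -p pics; cat > h.py <<'E'
import numpy as np, cv2
from scipy.spatial.transform import Rotation as R
from cell import manip, inverse_kinematics, cams, order
def cap(name):
    st=manip.state(); c=cams.capture(name)
    K=np.array(c["intrinsics"]); z=c["z_map"]
    if name=="wrist":
        T=np.eye(4);T[:3,:3]=R.from_rotvec(st["tcp_rot"]).as_matrix();T[:3,3]=st["tool_pos"]
        T=T@np.array(c["T_tool_cam"])
    else:
        T=np.eye(4);o=np.array(c["orientation"]);T[:3,:3]=o if o.shape==(3,3) else R.from_rotvec(o).as_matrix();T[:3,3]=c["position"]
    v,u=np.mgrid[:z.shape[0],:z.shape[1]]
    P=np.stack([(u-K[0,2])/K[0,0]*z,(v-K[1,2])/K[1,1]*z,z],-1)@T[:3,:3].T+T[:3,3]
    P[z==0]=np.nan
    return c["image"],P
def down(yaw):  # tool z down, tool y (closing line) along world angle yaw
    y=np.array([np.cos(yaw),np.sin(yaw),0]);z=np.array([0,0,-1.]);x=np.cross(y,z)
    return R.from_matrix(np.stack([x,y,z],1)).as_rotvec()
E
python3 - <<'E'
from h import *
st=manip.state();print({k:np.round(v,3) for k,v in st.items()})
for n in("scene","side"):
    c=cams.capture(n);print(n,c["position"],c["orientation"],c["intrinsics"])
    im,P=cap(n);np.savez(f"pics/{n}.npz",im=im,P=P);cv2.imwrite(f"pics/{n}0.png",cv2.resize(im,(800,600)))
E
```

```text
pics
{'clock': np.float64(0.0), 'joint_pos': array([-1.372,  0.265,  1.605, -0.   ,  1.274, -0.037]), 'joint_velocities': array([ 0.002, -0.001, -0.   ,  0.   , -0.001,  0.   ]), 'tau': array([ 2.0000e-03, -5.0211e+01, -3.5687e+01,  7.3000e-02,  3.0000e-02,
       -0.0000e+00]), 'tool_pos': array([ 0.158, -0.656,  0.237]), 'tcp_rot': array([-3.118, -0.369,  0.   ]), 'contact_force': array([ 0.971,  0.341, -0.837]), 'moment': array([-0.047, -0.008, -0.004]), 'grasp_force': np.float64(0.0), 'gripper_width': np.float64(0.089)}
scene [ 1.21637768 -0.42338965  1.00845909] [-2.22138967 -1.19645863  0.40728577] [[460.04851178   0.         255.5890381 ]
 [  0.         460.04851178 188.26032739]
 [  0.           0.           1.        ]]
side [0.33266779 0.81599257 0.81610589] [-0.43843302  2.71661259 -1.24470681] [[392.63236602   0.         258.76276618]
 [  0.         392.63236602 193.13994089]
 [  0.           0.           1.        ]]
```

View pics/scene0.png

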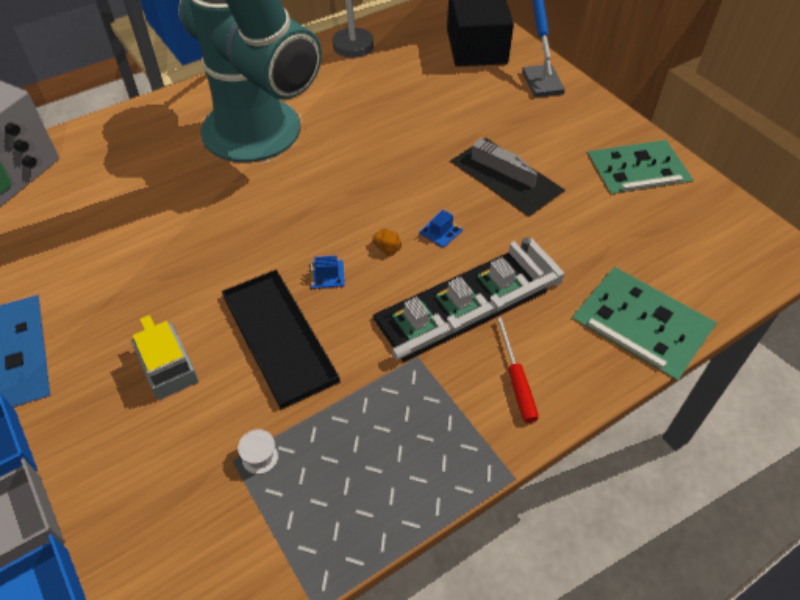

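View pics/side0.png

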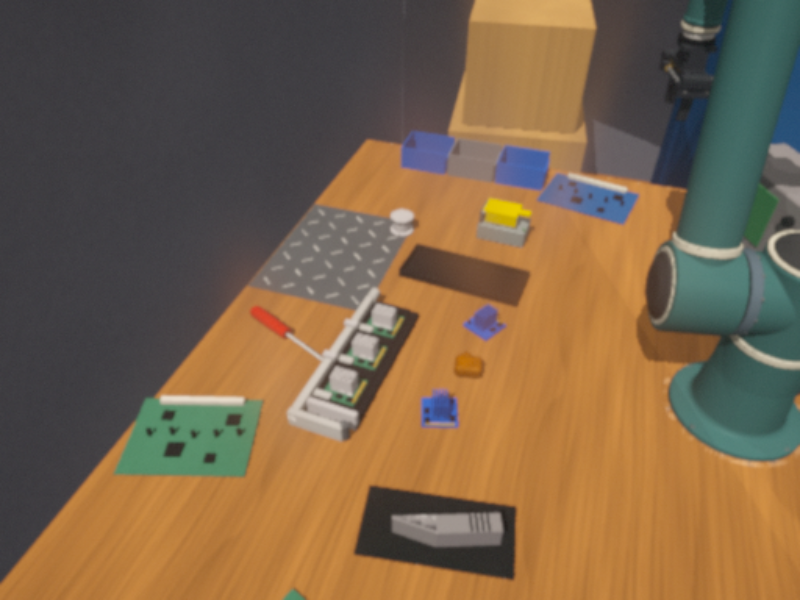

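The scene shows three green modules in the cradle (800x600 pixels ~(415,312), (460,295), (503,272)) with the end wall at (535,262). Also visible are the tray at (280,338), the switch box at (165,355), the wedge on its mat at (505,168), the blue decoys at (327,272) and (442,228), the rosin at (387,240), the spool at (258,450) and the driver at (518,375).

```bash
python3 - <<'E'
from h import *
S=[np.load(f"pics/{n}.npz") for n in("scene","side")]
def poly(i,pts):
    m=np.zeros((384,512),np.uint8);cv2.fillPoly(m,[(np.array(pts)*.64).astype(np.int32)],1);return m>0
def get(i,pts,f):
    im,P=S[i]["im"],S[i]["P"];hsv=cv2.cvtColor(im,cv2.COLOR_BGR2HSV)
    m=poly(i,pts)&np.isfinite(P[...,2]); m&=f(hsv.astype(int),P);m=cv2.erode(m.astype(np.uint8),np.ones((2,2)))>0
    return P[m],hsv[m]
def rect(n,p):
    for e in(0,):
        (c,s,a)=cv2.minAreaRect((p[:,:2]*1000).astype(np.float32));print(n,len(p),"c",np.round(c,1),"s",np.round(s,1),"a",round(a,1),"z",np.round(np.percentile(p[:,2],[2,50,98])*1000,1))
dark=lambda h,P:(h[...,2]<75)&(h[...,1]<130)
yel=lambda h,P:(h[...,0]>22)&(h[...,0]<35)&(h[...,1]>180)
R_={"tray":([(210,270),(280,260),(350,385),(280,415)],[(395,235),(535,265),(525,310),(390,280)],lambda h,P:dark(h,P)&(P[...,2]>-.005)),
"mat":([(440,160),(485,130),(575,190),(530,220)],[(350,480),(525,490),(520,585),(350,565)],lambda h,P:(P[...,2]<.012)&dark(h,P)),
"wedge":([(440,160),(485,130),(575,190),(530,220)],[(350,480),(525,490),(520,585),(350,565)],lambda h,P:(P[...,2]>.033)),
"guard":([(120,310),(190,310),(200,370),(130,370)],[(470,190),(545,190),(545,230),(470,230)],yel),
"box":([(120,310),(190,310),(205,390),(130,410)],[(470,190),(545,190),(545,250),(470,250)],lambda h,P:(abs(P[...,2]-.04)<.004)),
"cradle":([(365,315),(515,230),(570,270),(560,295),(390,365)],[(280,420),(370,285),(425,310),(350,445)],lambda h,P:(P[...,2]>.007)),
"cradhi":([(365,315),(515,230),(570,270),(560,295),(390,365)],[(280,420),(370,285),(425,310),(350,445)],lambda h,P:(P[...,2]>.030)),
}
for n,(a,b,f) in R_.items():
    A=get(0,a,f)[0];B=get(1,b,f)[0]
    for k,p in(("A",A),("B",B),("AB",np.r_[A,B])):
        if len(p)>5: rect(n+k,p)
# orthographic map
Z=np.full((700,900),-1.);C=np.zeros((700,900,3),np.uint8)
for s in S:
    P=s["P"].reshape(-1,3);I=s["im"].reshape(-1,3)
    k=np.isfinite(P[:,2])&(P[:,2]<.15);P=P[k];I=I[k]
    u=((.4-P[:,1])*900).astype(int)
    u=((0.45-P[:,1])*900).astype(int);v=((.95-P[:,0])*900).astype(int)
    for du in(0,1):
      for dv in(0,1):
        uu=u+du;vv=v+dv;g=(uu>=0)&(uu<900)&(vv>=0)&(vv<700)
        for x,y,z,c in zip(uu[g],vv[g],P[g,2],I[g]):
            if z>Z[y,x]:Z[y,x]=z;C[y,x]=c
cv2.imwrite("pics/top.png",C[:600,50:850])
E
```

```text
trayA 3140 c [ 524.1 -206.4] s [101.7 263.2] a 85.7 z [-1.   3.2 17.6]
trayB 58 c [ 638.7 -184.2] s [37.9 84.8] a 33.1 z [-0.9  5.4 17.3]
trayAB 3198 c [ 524.4 -202.3] s [110.  263.2] a 85.7 z [-1.   3.2 17.6]
matA 945 c [423.3 371.3] s [217.6 109.3] a 9.5 z [-2.   2.1  7.2]
matB 2527 c [417.8 374.3] s [212.  103.6] a 8.9 z [-0.9  1.9  4.8]
matAB 3472 c [422.3 371.6] s [220.  110.3] a 9.0 z [-1.6  2.   5.7]
wedgeA 195 c [410.7 377.1] s [146.2  31.6] a 18.5 z [34.5 37.8 42. ]
wedgeB 655 c [404.3 381.6] s [145.9  28.5] a 19.5 z [34.  37.8 40.7]
wedgeAB 850 c [407.7 378.5] s [150.9  36.3] a 18.5 z [34.  37.8 41. ]
guardA 571 c [ 471.8 -386.2] s [51.8 99.7] a 86.6 z [69.2 72.8 76.5]
guardB 289 c [ 478.4 -403.9] s [ 94.9 121.1] a 21.5 z [51.5 71.2 74.9]
guardAB 860 c [ 464.7 -399.1] s [125.8  95.6] a 46.8 z [52.9 72.4 76.2]
boxA 61 c [ 481.4 -386.8] s [ 66.2 101.1] a 87.0 z [36.3 39.  42.1]
boxB 74 c [ 473.3 -379.9] s [ 62.3 102.1] a 84.0 z [36.1 37.7 41.6]
boxAB 135 c [ 477.8 -383.2] s [ 73.1 109.1] a 86.8 z [36.1 38.4 41.9]
cradleA 3640 c [643.2 103.3] s [343.2 111. ] a 86.5 z [ 8.6 21.3 50.7]
cradleB 3456 c [644.8 107.9] s [341.4 118.9] a 86.9 z [ 8.4 19.8 50.1]
cradleAB 7096 c [644.6 105. ] s [347.4 118.9] a 86.9 z [ 8.5 20.6 50.4]
cradhiA 955 c [648.6 102.2] s [340.  103.4] a 89.4 z [30.6 36.6 52.1]
cradhiB 945 c [642.7 107.5] s [342.9 103.4] a 89.2 z [30.4 35.4 51.1]
cradhiAB 1900 c [645.9 105.7] s [346.9 108.8] a 89.4 z [30.5 35.9 51.7]
```

View pics/top.png

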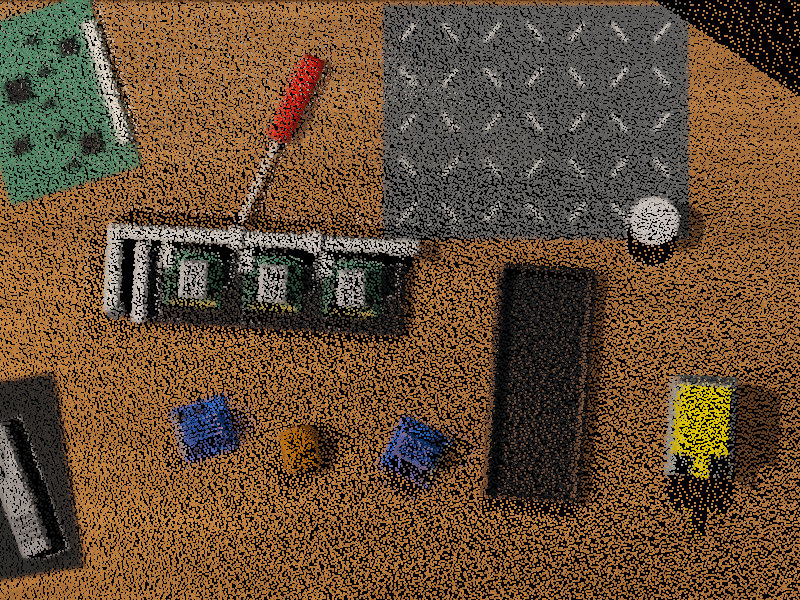

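The top map shows the cradle yawed about -3.3°, the tray about -4.3° and the box about -3°. The wedge's nose points away from the robot, towards upper left. Next are close looks with the wrist camera.

```bash
cat >> h.py <<'E'
def rect(n,p):
    if len(p)<6: print(n,len(p));return
    (c,s,a)=cv2.minAreaRect((p[:,:2]*1000).astype(np.float32));print(n,len(p),"c",np.round(c,1),"s",np.round(s,1),"a",round(a,1),"z",np.round(np.percentile(p[:,2],[2,50,98])*1000,1))
def top(name,im,P,cx,cy,w=.36,h=.27,s=2000):  # ortho map, up=+x, left=+y
    W,H=int(w*s),int(h*s);C=np.zeros((H,W,3),np.uint8);p=P.reshape(-1,3);I=im.reshape(-1,3)
    k=np.isfinite(p[:,2]);p=p[k];I=I[k];o=np.argsort(p[:,2]);p=p[o];I=I[o]
    u=((cy+w/2-p[:,1])*s).astype(int);v=((cx+h/2-p[:,0])*s).astype(int)
    for d in range(3):
      for e in range(3):
        g=(u+d>=0)&(u+d<W)&(v+e>=0)&(v+e<H);C[v[g]+e,u[g]+d]=I[g]
    cv2.imwrite(f"pics/{name}.png",C)
E
python3 - <<'E'
from h import *
c=cams.capture("wrist");print(np.round(c["T_tool_cam"],3),c["intrinsics"][0,0])
for n,x,y,z in(("wbox",.46,-.385,.30),("wtray",.52,-.205,.36),("wcr",.63,.08,.36),("wwd",.45,.36,.33)):
    manip.move_pose([x,y,z],down(np.radians(-93)));im,P=cap("wrist");np.savez(f"pics/{n}.npz",im=im,P=P)
    cv2.imwrite(f"pics/{n}.png",im)
    if n!="wbox":continue
manip.move_pose([.45,-.25,.30],down(np.radians(-93)))
T=[cv2.imread(f"pics/{n}.png") for n in("wbox","wtray","wcr","wwd")]
cv2.imwrite("pics/mosaic.png",cv2.resize(np.vstack([np.hstack(T[:2]),np.hstack(T[2:])]),(800,600),interpolation=cv2.INTER_AREA))
print(manip.state()["clock"])
E
```

```text
[[ 0.    -0.962 -0.272  0.069]
 [ 1.    -0.     0.001  0.   ]
 [-0.001 -0.272  0.962 -0.146]
 [ 0.     0.     0.     1.   ]] 342.2013578313893
7.4
```

View pics/mosaic.png

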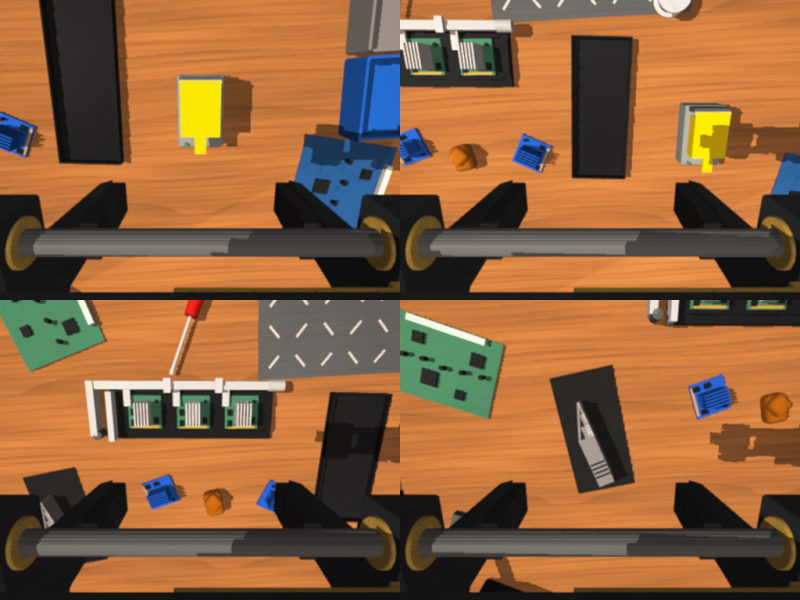

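The wrist views give clear shots of the box and tab at (200,145), the tray, the cradle with its roller at the arm's near end (97,433), and the wedge with its nose up at (580,405).

```bash
python3 - <<'E'
from h import *
L=lambda n:(lambda d:(d["im"],d["P"]))(np.load(f"pics/{n}.npz"))
def sel(n,x0,x1,y0,y1,z0,z1,f=None):
    im,P=L(n);h=cv2.cvtColor(im,cv2.COLOR_BGR2HSV).astype(int)
    with np.errstate(invalid='ignore'):
        m=(P[...,0]>x0)&(P[...,0]<x1)&(P[...,1]>y0)&(P[...,1]<y1)&(P[...,2]>z0)&(P[...,2]<z1)
    if f: m&=f(h)
    m=cv2.morphologyEx(m.astype(np.uint8),cv2.MORPH_OPEN,np.ones((2,2)))>0
    return P[m]
dark=lambda h:(h[...,2]<75)&(h[...,1]<130)
yel=lambda h:(h[...,0]>22)&(h[...,0]<35)&(h[...,1]>180)
for n in("wbox","wtray"):
    g=sel(n,.35,.6,-.5,-.3,.06,.09,yel);rect(n+" guard",g);
    t=g[g[:,0]<np.percentile(g[:,0],.5)+.018];rect(" tab",t)
    rect(" box",sel(n,.35,.6,-.5,-.3,.034,.046))
    rect(" traytop",sel(n,.37,.68,-.29,-.13,.013,.023,dark))
    rect(" trayall",sel(n,.37,.68,-.29,-.13,-.004,.023,dark))
rect("tray wcr",sel("wcr",.37,.68,-.29,-.13,.013,.023,dark))
rect("cradle",sel("wcr",.55,.73,-.08,.3,.007,.06))
rect("body dark",sel("wcr",.55,.73,-.08,.3,.007,.02,dark))
rect("bar",sel("wcr",.66,.73,-.08,.3,.033,.05))
rect("endwall+arm",sel("wcr",.56,.66,.19,.30,.030,.045))
c=np.array([.640,.092])
for i,(a,b) in enumerate([(-.04,.04),(.05,.125),(.14,.21)]):
    rect(f"hs{i}",sel("wcr",.60,.68,a,b,.044,.06))
for n in("wwd",):
    rect("wedge",sel(n,.3,.5,.3,.46,.034,.046));rect("mat",sel(n,.28,.56,.28,.46,-.004,.012,dark))
    w=sel(n,.3,.5,.3,.46,.034,.046);p=w[:,:2]-w[:,:2].mean(0)
im,P=L("wcr");top("tcr",im,P,.64,.13,.36,.24,2200)
E
```

```text
wbox guard 3931 c [ 457.5 -388.1] s [ 57.1 123.8] a 85.9 z [nan nan nan]
 tab 0
 box 1146 c [ 467.6 -389.3] s [ 72.6 120.2] a 85.5 z [nan nan nan]
 traytop 1915 c [ 518.6 -207.4] s [101.8 251.3] a 85.4 z [nan nan nan]
 trayall 18586 c [nan nan] s [nan  0.] a nan z [nan nan nan]
wtray guard 2911 c [ 452.7 -397.7] s [ 96.4 116.6] a 76.7 z [nan nan nan]
 tab 0
 box 983 c [ 450.2 -371.3] s [146.5  66.5] a 34.4 z [nan nan nan]
 traytop 1183 c [nan nan] s [0. 0.] a 0.0 z [nan nan nan]
 trayall 13099 c [nan nan] s [0. 0.] a 0.0 z [nan nan nan]
tray wcr 1276 c [ 597.7 -173. ] s [360.3 218.9] a 42.9 z [nan nan nan]
cradle 17447 c [653.  103.3] s [369.3 151. ] a 87.8 z [nan nan nan]
body dark 6351 c [nan nan] s [nan  0.] a nan z [nan nan nan]
bar 2603 c [668.8  94.8] s [353.8  39.9] a 86.7 z [nan nan nan]
endwall+arm 917 c [623.7 259.9] s [44.1 82. ] a 74.7 z [nan nan nan]
hs0 389 c [625.   -1.1] s [30.9 45.7] a 88.1 z [16.9 50.6 53. ]
hs1 298 c [630.1  90.1] s [24.6 45.1] a 86.9 z [nan nan nan]
hs2 439 c [634.6 181. ] s [22.3 50.5] a 73.9 z [nan nan nan]
wedge 1846 c [397.  374.2] s [165.5  32.1] a 16.6 z [nan nan nan]
mat 9313 c [nan nan] s [0. 0.] a 0.0 z [nan nan nan]
```

View pics/tcr.png

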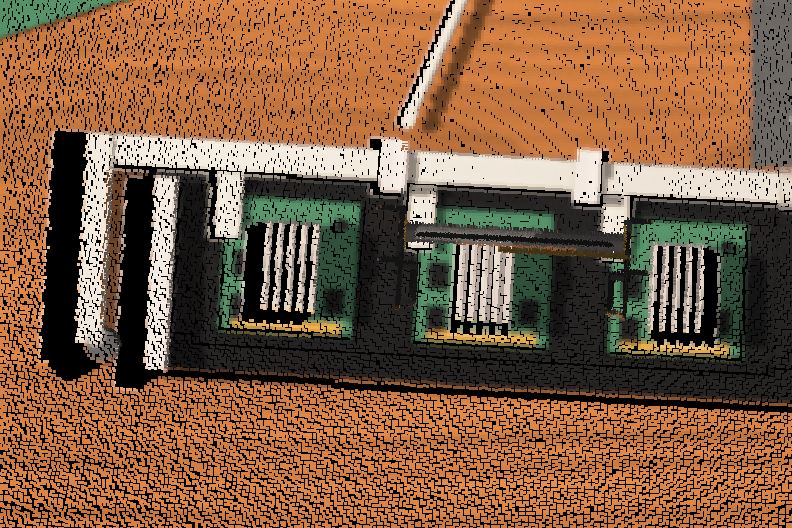

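```bash
cat >> h.py <<'E'
def L(n):
    d=np.load(f"pics/{n}.npz");return d["im"],d["P"]
def sel(n,x0,x1,y0,y1,z0,z1,f=None,op=True):
    im,P=L(n) if isinstance(n,str) else n;h=cv2.cvtColor(im,cv2.COLOR_BGR2HSV).astype(int)
    with np.errstate(invalid='ignore'):
        m=(P[...,0]>x0)&(P[...,0]<x1)&(P[...,1]>y0)&(P[...,1]<y1)&(P[...,2]>z0)&(P[...,2]<z1)
    if f: m&=f(h)
    if op: m&=cv2.morphologyEx(m.astype(np.uint8),cv2.MORPH_OPEN,np.ones((3,3)))>0
    return P[m]
def prect(n,p,yaw,lo=1,hi=99):  # yaw deg: extents along fixed axes
    a=np.radians(yaw);A=np.array([[np.cos(a),np.sin(a)],[-np.sin(a),np.cos(a)]]);q=p[:,:2]@A.T
    l,h=np.percentile(q,lo,0),np.percentile(q,hi,0);c=(l+h)/2@A
    print(n,len(p),"c",np.round(c*1000,1),"ext",np.round((h-l)*1000,1),"z",np.round(np.median(p[:,2])*1000,1));return c
dark=lambda h:(h[...,2]<75)&(h[...,1]<130)
yel=lambda h:(h[...,0]>22)&(h[...,0]<35)&(h[...,1]>180)
E
python3 - <<'E'
from h import *
def line(n,p,ax):  # yaw of the long axis by PCA
    q=p[:,:2]-np.median(p[:,:2],0);w,v=np.linalg.eigh(q.T@q);d=v[:,1];d=d*np.sign(d[ax]);print(n,"dir",round(np.degrees(np.arctan2(d[1],d[0])),2))
g=sel("wbox",.35,.6,-.5,-.3,.064,.085,yel);rect("guard",g);prect(" guard",g,-4)
t=g[g[:,0]<np.percentile(g[:,0],.5)+.018];prect(" tab",t,-4)
prect("box",sel("wbox",.35,.6,-.5,-.3,.034,.046),-4)
for n in("wbox","wtray"):
    p=sel(n,.37,.68,-.29,-.13,.014,.023,dark,False);rect(n+" traytop",p);prect(" ",p,-4.4,.5,99.5)
bar=sel("wcr",.66,.73,-.08,.3,.033,.05);rect("bar",bar);prect(" bar",bar,-3.3)
p=sel("wcr",.55,.66,-.08,.235,.008,.02,dark);rect("body",p);prect(" ",p,-3.3,.3,99.7)
e=sel("wcr",.56,.70,.2,.30,.030,.045);prect("endwall+arm",e,-3.3,.5,99.5)
for i,(a,b) in enumerate([(-.03,.04),(.06,.125),(.145,.21)]):
    p=sel("wcr",.60,.68,a,b,.046,.056,lambda h:h[...,1]<90,False);rect(f"hs{i}",p);prect(" ",p,-3.3)
w=sel("wwd",.3,.5,.3,.46,.035,.044);rect("wedge",w);prect(" ",w,16.6,.5,99.5);m=sel("wwd",.28,.56,.28,.46,-.004,.012,dark);rect("mat",m)
im,P=L("wwd");top("twd",im,P,.42,.37,.26,.24,2400)
E
```

```text
guard 3929 c [ 469.5 -387.1] s [ 55.3 101.2] a 86.9 z [72.7 74.3 75.9]
 guard 3929 c [ 470.8 -386.8] ext [98.1 54.2] z 74.3
 tab 234 c [ 428.5 -384.6] ext [19.  15.9] z 74.3
box 1024 c [ 472.9 -387.1] ext [105.   69.9] z 40.0
wbox traytop 1781 c [ 518.5 -206.9] s [105.  249.3] a 85.6 z [14.3 17.5 19.6]
  1781 c [ 517.7 -206.9] ext [246.5 104.1] z 17.5
wtray traytop 1148 c [ 523.2 -206.7] s [103.  256.9] a 85.5 z [14.3 18.  20.1]
  1148 c [ 523.3 -206.7] ext [256.2 102.8] z 18.0
bar 2108 c [676.1 101.3] s [342.5  39.8] a 88.6 z [33.1 34.8 40.8]
 bar 2108 c [673.3 102.1] ext [ 41.3 338. ] z 34.8
body 5051 c [625.2  90.2] s [286.5  81.8] a 87.3 z [10.9 15.3 18.6]
  5051 c [625.6  90.3] ext [ 80.6 284.8] z 15.3
endwall+arm 1809 c [646.3 238.8] ext [103.9  69.9] z 35.6
hs0 366 c [629.7   2.8] s [24.3 39. ] a 87.4 z [46.4 51.1 53. ]
  366 c [629.7   2.9] ext [38.7 23.9] z 51.1
hs1 299 c [634.4  90.3] s [22.9 39.1] a 86.6 z [49.6 51.3 53. ]
  299 c [634.4  90.3] ext [38.8 22.8] z 51.3
hs2 407 c [639.6 178.6] s [24.2 39.7] a 86.5 z [46.1 50.8 52.8]
  407 c [639.5 178.5] ext [39.4 23.9] z 50.8
wedge 1832 c [405.  379.1] s [149.8  28.2] a 20.1 z [37.3 39.3 41.1]
  1832 c [404.9 376.9] ext [146.8  30.8] z 39.3
mat 9275 c [419.3 371.1] s [217.3 108. ] a 8.9 z [1.6 3.4 5.3]
```

View pics/twd.png

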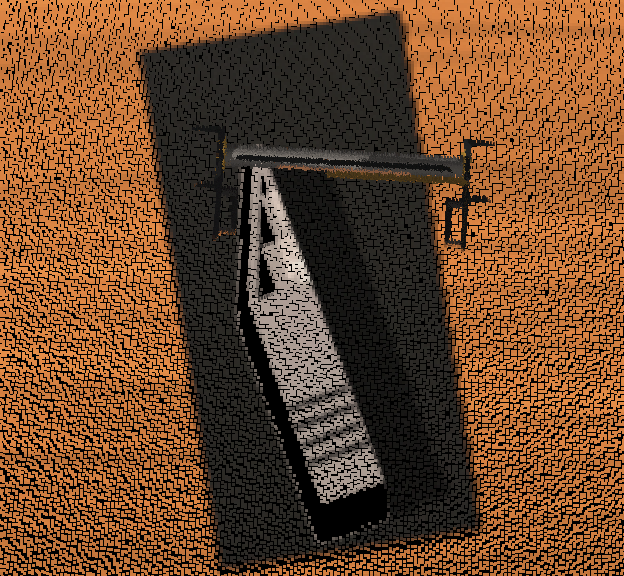

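Everything matches the given sizes. The wedge origin is about (363,364) mm with yaw 20°, the cradle origin (634.5,90.6) with yaw -3.25°, the tray (523.5,-206.7) with yaw -4.4°, and the tab (432,-384.6). Next I open the guard.

```bash
cat >> h.py <<'E'
ml=manip.move_linear
def f(): return np.round(manip.state()["contact_force"],1)
BY=np.radians(-3.5); bx=np.array([np.cos(BY),np.sin(BY)])
TAB=np.array([.432,-.3846]); HZ=.070
def tabp(th,r=.090): # tab centre at guard angle
    h=TAB+.090*bx; q=h-r*np.cos(th)*bx; return np.array([q[0],q[1],HZ+.001+r*np.sin(th)])
E
python3 - <<'E'
from h import *
o=down(BY-np.pi/2);off=np.array([0,0,-.007])
manip.set_gripper(.045)
manip.move_pose(tabp(0)+[0,0,.06],o); ml(tabp(0)+off,.1);print(f())
manip.set_gripper(0,8);print(manip.state()["gripper_width"],manip.state()["grasp_force"])
for th in np.linspace(0,1.86,11)[1:]:
    ml(tabp(th)+off,.12);print(round(th,2),f(),round(manip.state()["gripper_width"],4))
manip.set_gripper(.045);p=tabp(1.86);ml(p+[0,0,.05],.15)
ml([.40,-.38,.26],.3);im,P=cap("wrist");cv2.imwrite("pics/g1.png",im);np.savez("pics/g1.npz",im=im,P=P)
print(manip.state()["clock"],manip.state()["tool_pos"])
E
```

```text
[-0.3 -0.8 -0.2]
0.015793193787145856 7.9823365062475204
0.19 [0.3 3.9 0.7] 0.016
0.37 [-1.2  4.   0.3] 0.0157
0.56 [-0.6  5.5  0.9] 0.0157
0.74 [-0.4  5.9  0.8] 0.0159
0.93 [0.5 6.3 1. ] 0.0158
1.12 [-0.5  1.5  0.1] 0.0192
1.3 [0.1 5.3 0.5] 0.0156
1.49 [0.9 5.8 0.5] 0.0158
1.67 [0.6 7.1 1.4] 0.0161
1.86 [1.2 7.7 2.3] 0.0161
15.1833 [ 0.40065349 -0.37979006  0.25879508]
```

View pics/g1.png

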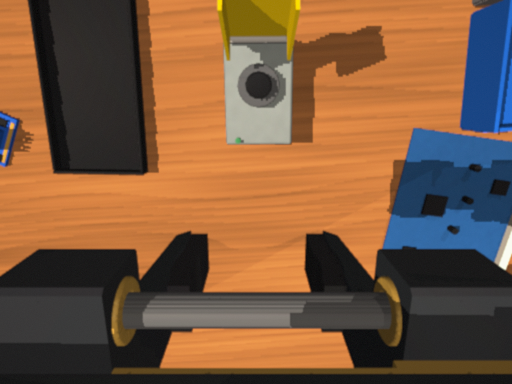

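The guard stands open by itself, and the black button shows at pixel (259,85). The grip slackened briefly, but the tab was kept. Next I press the button.

```bash
python3 - <<'E'
from h import *
im,P=L("g1");w=P[77:94,250:268].reshape(-1,3);b=np.nanmedian(w,0);
hh=im.max(-1)<60;m=np.zeros_like(hh);m[60:110,235:285]=1;m&=hh&(P[...,2]>.045)&(P[...,2]<.08);ys,xs=np.nonzero(m)
q=P[m];print(b,len(q),np.percentile(q,[2,50,98],axis=0));c=(np.percentile(q,2,axis=0)+np.percentile(q,98,axis=0))[:2]/2
c=b[:2] if np.linalg.norm(c-b[:2])>.006 else c;print(c)
t=np.radians(20)
o=(R.from_euler('y',-t)*R.from_rotvec(down(BY-np.pi/2)));print(o.as_matrix()[:,2]);o=o.as_rotvec()
z=b[2]
manip.set_gripper(0,20);manip.move_pose([c[0]-.03,c[1],z+.09],o);ml([c[0],c[1],z+.012],.15)
for d in np.arange(.004,-.013,-.001):
    ml([c[0],c[1],z+d],.04);fz=f()[2];print(round(d,3),fz,end="; ")
    if fz>22:break
manip.dwell(.3);print(f());ml([c[0]-.02,c[1],z+.10],.2)
print(manip.state()["clock"])
E
```

```text
[ 0.47900213 -0.3874722   0.06227503] 561 [[ 0.46813948 -0.39943969  0.05283468]
 [ 0.47928687 -0.38783819  0.06209219]
 [ 0.49002581 -0.37647543  0.06373974]]
[ 0.47908265 -0.38795756]
[ 3.42020143e-01 -1.23165367e-16 -9.39692621e-01]
0.004 -0.4; 0.003 0.1; 0.002 0.6; 0.001 2.4; 0.0 3.3; -0.001 4.3; -0.002 3.1; -0.003 5.3; -0.004 7.8; -0.005 13.7; -0.006 18.0; -0.007 24.6; [-11.5   4.7  24.4]
21.2833
```

The button bottomed out: about 5 N through its travel, then stiff up to 25 N. Next I look at the mouth and the wedge again.

```bash
python3 - <<'E'
from h import *
manip.set_gripper(.06)
manip.move_pose([.55,.25,.24],down(np.radians(-93.25)));im,P=cap("wrist");np.savez("pics/wm.npz",im=im,P=P);top("tm",im,P,.63,.24,.16,.16,4000)
manip.move_pose([.36,.36,.25],down(np.radians(-70)));im,P=cap("wrist");np.savez("pics/ww2.npz",im=im,P=P)
w=sel("ww2",.28,.55,.28,.47,.034,.044,lambda h:h[...,1]<60);rect("wedge",w)
e=sel("wm",.57,.70,.2,.30,.030,.042)
C=np.array([.6345,.0906]);a=np.radians(-3.25);M=np.array([[np.cos(a),-np.sin(a)],[np.sin(a),np.cos(a)]])
q=(e[:,:2]-C)@M
for x0 in range(-50,55,10):
    k=q[(q[:,0]*1000>x0)&(q[:,0]*1000<x0+10),1]*1000
    if len(k)>5:
        s=np.unique(np.round(k));print(x0,s.astype(int))
print(manip.state()["clock"])
E
```

```text
wedge 3138 c [404.5 379.3] s [149.6  27.8] a 20.3 z [37.7 39.4 41. ]
-50 [143 144 145 146 147 148 149 150 151 152 165 166 167 168 169 170 171 172
 173 174 175 176 177 178 179 180 181 182 183 184]
-40 [142 143 144 145 146 147 148 149 150 151 152 165 166 167 168 169 170 171
 172 173 174 175 176 177 178 179 180 181 182 183 184]
-30 [142 143 144 145 146 147 148 149 150 151 152 172 173 174 175 176 177 178
 179 180 181 182 183 184]
-20 [142 143 144 145 146 147 148 149 150 151 152 172 173 174 175 176 177 178
 179 180 181 182 183]
-10 [142 143 144 145 146 147 148 149 150 151 152 172 173 174 175 176 177 178
 179 180 181 182 183 184]
0 [142 143 144 145 146 147 148 149 150 151 152 172 173 174 175 176 177 178
 179 180 181 182 183 184]
10 [142 143 144 145 146 147 148 149 150 151 152 172 173 174 175 176 177 178
 179 180 181 182 183]
20 [142 143 144 145 146 147 148 149 150 151 152 172 173 174 175 176 177 178
 179 180 181 182 183 184]
30 [142 143 144 145 146 147 148 149 150 151 152 172 173 174 175 176 177 178
 179 180 181 182 183 184]
40 [112 113 114 115 116 117 118 119 120 121 122 123 124 125 126 127 128 129
 130 131 132 133 134 135 136 137 138 139 140 141 142 143 144 145 146 147
 148 149 150 151 152 153 154 155 156 157 158 159 160 161 162 163 164 165
 166 167 168 169 170 171 172 173 174 175 176 177 178 179 180 181 182 183
 184]
50 [113 114 115 116 117 118 119 120 121 122 123 124 125 126 127 128 129 130
 131 132 133 134 135 136 137 138 139 140 141 142 143 144 145 146 147 148
 149 150 151 152 153 154 155 156 157 158 159 160 161 162 163 164 165 166
 167 168 169 170 171 172 173 174 175 176 177 178 179 180 181 182 183]
25.5583
```

View pics/tm.png

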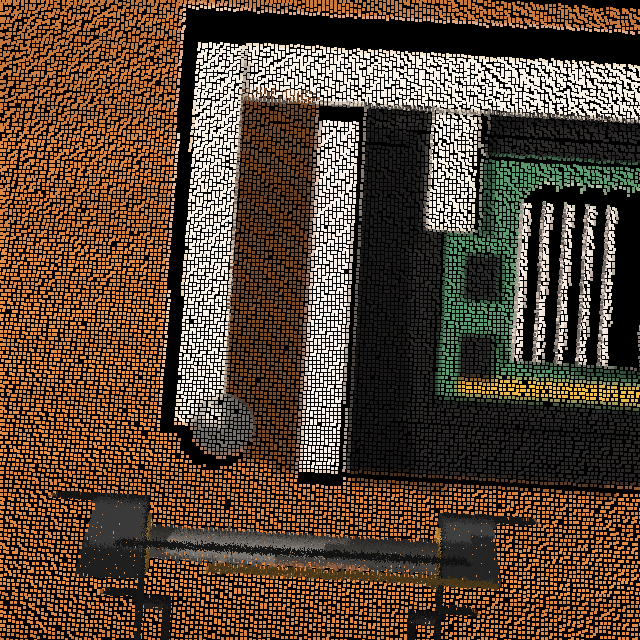

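The mouth geometry is confirmed: wall face at y=152 mm and roller edge at ~164 mm. Next I grip the wedge and insert it.

```bash
cat >> h.py <<'E'
CR=np.array([.6345,.0906]);CY=np.radians(-3.25);CM=np.array([[np.cos(CY),-np.sin(CY)],[np.sin(CY),np.cos(CY)]])
def cr(x,y,z): return np.r_[CR+CM@np.array([x,y])/1000,z/1000]
OC=down(CY-np.pi/2)
E
python3 - <<'E'
from h import *
a=np.radians(20.2);w=np.array([.4046,.3792])-.045*np.array([np.cos(a),np.sin(a)]);print(w)
o=down(a-np.pi/2)
manip.move_pose([*w,.09],o);ml([*w,.014],.15);print(f())
manip.set_gripper(0,45);print(manip.state()["gripper_width"],manip.state()["grasp_force"])
ml([*w,.075],.15);print(f())
manip.move_pose(cr(-172,168,75),OC);ml(cr(-172,168,20),.15)
f0=f()[2]
for z in np.arange(17,7,-.7):
    ml(cr(-172,168,z),.03)
    if f()[2]-f0>4:break
print("z",z,f(),manip.state()["gripper_width"])
im,P=cap("wrist");cv2.imwrite("pics/in1.png",im)
for s in("scene",):
    i2,_=cap(s);cv2.imwrite("pics/in1s.png",cv2.resize(i2[100:240,250:400],(750,700))[:600])
print(manip.state()["clock"])
E
```

```text
[0.36236781 0.36366158]
[ 0.1 -0.4 -0.1]
0.027660581040618314 44.99929977580905
[-0.1 -1.2 -0.9]
z 10.700000000000006 [-1.9 -0.8  4.9] 0.02739045051627006
31.7917
```

View pics/in1.png

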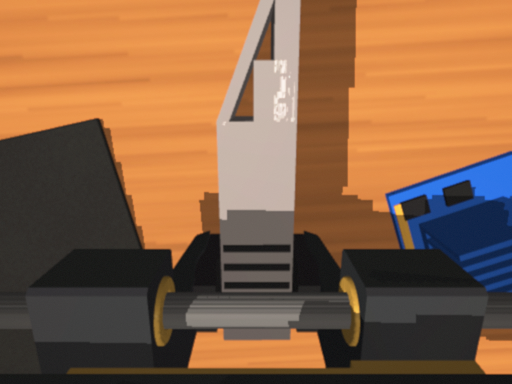

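The wedge is gripped straight, flat face to the right towards the wall, clear of the decoy. Now I push it in.

```bash
python3 - <<'E'
from h import *
z=11.2
for x in list(range(-165,-86,6))+[-87,-86]:
    y=168-1.6*min(1,(x+172)/30)
    ml(cr(x,y,z),.05);s=manip.state();ff=CM.T@s["contact_force"][:2];print(x,np.round(ff,1),f()[2],end="; ")
    if ff[0]<-45:print("STOP");break
e=(s["tool_pos"][:2]-CR)@CM*1000;print("tcp cradle",np.round(e,1),s["gripper_width"])
im,P=cap("wrist");cv2.imwrite("pics/in2.png",im)
manip.set_gripper(.06);ml(cr(-88,166,80),.15);ml(cr(-110,160,230),.3);manip.dwell(.2)
im,P=cap("wrist");np.savez("pics/wi.npz",im=im,P=P);cv2.imwrite("pics/in3.png",im)
e=sel("wi",.5,.72,.2,.32,.030,.045);q=(e[:,:2]-CR)@CM*1000
k=q[(q[:,0]>42)&(q[:,0]<56),1];print("arm outer y",np.percentile(k,99.5)," (shut 184)")
w=q[(q[:,1]>154)&(q[:,1]<178)];print("wedge x",np.percentile(w[:,0],[.5,99.5]),"y",np.percentile(w[w[:,0]<-60][:,1],[1,99]))
print(manip.state()["clock"])
E
```

```text
-165 [ 0.8 -0.6] 1.4; -159 [0.8 0.4] 2.4; -153 [-0.4  0.9] 3.5; -147 [-2.6  1.5] 5.8; -141 [-5.2  1.7] 8.7; -135 [-21.4   4. ] 22.2; -129 [-27.8   3.5] 27.7; -123 [-30.4   3.4] 27.4; -117 [-32.5   3.9] 28.7; -111 [-33.2   4.9] 29.7; -105 [-34.6   3.7] 31.6; -99 [-36.6   5.5] 31.2; -93 [-36.7   4.9] 31.8; -87 [-36.7   5.5] 30.2; -87 [-35.8   4.6] 29.0; -86 [-33.5   5.6] 28.0; tcp cradle [-99.  166.4] 0.02737274078122047Traceback (most recent call last):
  File "<stdin>", line 12, in <module>
    return _quantile_unchecked(
        a, q, axis, out, overwrite_input, method, keepdims, weights)
    return _ureduce(a,
                    func=_quantile_ureduce_func,
    ...<5 lines>...
                    overwrite_input=overwrite_input,
                    method=method)
    r = func(a, **kwargs)
    result = _quantile(arr,
                       quantiles=q,
    ...<2 lines>...
                       out=out,
                       weights=wgt)
    slices_having_nans = np.isnan(arr[-1, ...])
                                  ~~~^^^^^^^^^
IndexError: index -1 is out of bounds for axis 0 with size 0
```

View pics/in3.png

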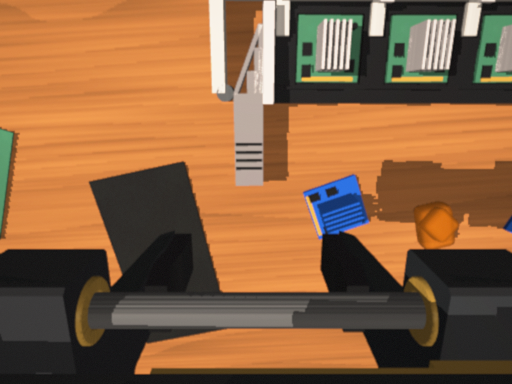

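The wedge is partly in and stands straight, with its shoulder just reaching the roller at (230,95). The arm sagged under load and pressed down with 30 N, adding drag. I'll measure, regrip, and push with the vertical force relieved.

```bash
cat > push.py <<'E'
from h import *
def wedgex():
    im,P=cap("wrist");np.savez("pics/wi.npz",im=im,P=P)
    e=sel("wi",.42,.75,.2,.34,.028,.045,lambda h:h[...,1]<60);q=(e[:,:2]-CR)@CM*1000
    w=q[(q[:,1]>150)&(q[:,1]<182)&(q[:,0]<-52)]
    r=np.percentile(w[:,0],.5);print("wedge rear x",round(r,1),"-> origin",round(r+30,1),"y",np.round(np.percentile(w[:,1],[1,99]),1))
    k=q[(q[:,0]>-20)&(q[:,0]<30)&(q[:,1]>170),1]
    if len(k): print("arm y",np.round(np.percentile(k,[1,99]),1),"(shut 172-184)")
    return r+30,np.percentile(w[:,1],[1,99]).mean()
E
python3 - <<'E'
from push import *
ox,oy=wedgex()
manip.move_pose(cr(ox,166,80),OC);ml(cr(ox,166,12),.15)
manip.set_gripper(0,55);print(manip.state()["gripper_width"])
f0=f();print(f0);z=12.;x=ox
while x<ox+45:
    x+=3;ml(cr(x,166.3,z),.05);s=manip.state();ff=CM.T@s["contact_force"][:2];fz=s["contact_force"][2]
    z+=np.clip((fz-3)*.12,-.5,1.2)
    e=(s["tool_pos"][:2]-CR)@CM*1000;print(round(x),np.round(e,1),round(s["tool_pos"][2]*1000,1),np.round(ff,1),round(fz,1),"z",round(z,1))
    if e[0]>-86.5 or ff[0]<-45:break
print(np.round(R.from_rotvec(s["tcp_rot"]).as_matrix()[:,2],3))
print(manip.state()["clock"])
E
```

```text
wedge rear x -129.2 -> origin -99.2 y [152.5 178.9]
arm y [187.7 199.5] (shut 172-184)
0.02769176313822818
[-1.8  1.1  3.1]
-96 [-99.  166.5] 12.5 [-10.3   1.7] 11.8 z 13.1
-93 [-98.7 166.4] 12.5 [-15.7   3. ] 11.4 z 14.1
-90 [-96.7 166.4] 12.6 [-17.   5.] 8.2 z 14.7
-87 [-94.1 166.4] 12.7 [-15.7   5.4] 5.7 z 15.0
-84 [-91.4 166.4] 12.7 [-15.9   5.4] 5.9 z 15.4
-81 [-88.5 166.4] 12.9 [-16.4   5.3] 5.3 z 15.6
-78 [-85.6 166.5] 13.0 [-15.6   6.2] 4.2 z 15.8
[-0.014 -0.001 -1.   ]
41.8917
```

```bash
python3 - <<'E'
from push import *
manip.set_gripper(.06);ml(cr(-86,166,80),.2);ml(cr(-110,160,230),.3);wedgex()
manip.move_pose(cr(-45,0,330),OC);im,P=cap("wrist");np.savez("pics/wc2.npz",im=im,P=P)
for y in(-88,0,88):
    c=cr(0,y,0)
    p=sel("wc2",c[0]-.05,c[0]+.05,c[1]-.04,c[1]+.04,.046,.058,lambda h:h[...,1]<90,False);
    rect("hs",p);q=prect(" ",p,-3.25);print(np.round((q-CR)@CM*1000,1))
p=sel("wc2",.5,.75,-.2,.35,.030,.044,lambda h:h[...,1]<60);q=(p[:,:2]-CR)@CM*1000;k=q[(q[:,0]>-20)&(q[:,0]<30)&(q[:,1]>170),1]
if len(k):print("arm",np.percentile(k,[1,99]))
top("tc2",im,P,.63,.10,.36,.20,2200);print(manip.state()["clock"])
E
```

```text
wedge rear x -116.2 -> origin -86.2 y [152.8 178.9]
arm y [170.7 199.6] (shut 172-184)
hs 480 c [629.1   3. ] s [24.3 40. ] a 87.4 z [46.4 51.  52.9]
  480 c [628.7   3. ] ext [38.8 24. ] z 51.0
[ -0.9 -87.8]
hs 337 c [633.5  90.1] s [23.2 39.1] a 86.7 z [49.7 51.3 52.9]
  337 c [633.5  90.2] ext [39.  23.2] z 51.3
[-0.9 -0.5]
hs 481 c [639.2 178.7] s [24.4 40.1] a 86.6 z [46.3 50.9 52.8]
  481 c [639.6 178.6] ext [39.2 24. ] z 50.9
[ 0.1 88.2]
arm [170.68642812 199.69359102]
44.5833
```

View pics/tc2.png

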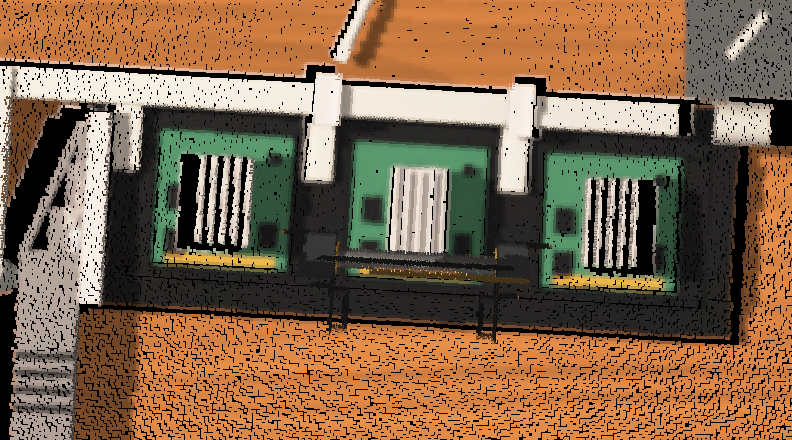

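All three tabs are clear (latch ≈ 15.7 mm), and the modules sit in their pockets. Now I move them one at a time, checking each before the pick.

```bash
cat > mod.py <<'E'
from h import *
TR=np.array([.5235,-.2067]);TY=np.radians(-4.4);tm=np.array([np.cos(TY),np.sin(TY)]);OT=down(TY-np.pi/2)
def find(y,z=.0):
    manip.move_pose(cr(-60,y,210),OC);im,P=cap("wrist");c=cr(0,y,0)
    p=sel((im,P),c[0]-.045,c[0]+.06,c[1]-.042,c[1]+.042,.044,.058,lambda h:h[...,1]<90,False)
    if len(p)<80: print("MISSING",y,len(p));cv2.imwrite(f"pics/miss{y}.png",im);return None
    q=prect("hs",p,-3.25,2,98);e=(q-CR)@CM*1000;print(np.round(e,1));return e
def pick(y):
    e=find(y)
    if e is None or abs(e[0])>4 or abs(e[1]-y)>4: print("odd");return False
    manip.set_gripper(.055);e=e if abs(e[0])<2.5 else [0,y]
    manip.move_pose(cr(e[0],e[1],80),OC);ml(cr(e[0],e[1],28.5),.12)
    manip.set_gripper(0,30);print("w",manip.state()["gripper_width"],f())
    ml(cr(e[0],e[1],105),.12);print("lift w",manip.state()["gripper_width"],f());return manip.state()["gripper_width"]>.02
def place(s):
    p=TR+s*tm
    manip.move_pose([*p,.105],OT);print("w",manip.state()["gripper_width"])
    ml([*p,.030],.15);f0=f()[2]
    for z in np.arange(.024,.0175,-.001):
        ml([*p,z],.04)
        if f()[2]-f0>3:break
    print("placed z",z,f(),"w",manip.state()["gripper_width"])
    manip.set_gripper(.045);ml([*p,.11],.2);print("t",manip.state()["clock"])
E
python3 - <<'E'
from mod import *
if pick(-88): place(.078)
E
```

```text
hs 672 c [629.4   3. ] ext [38.6 23.5] z 51.2
[ -0.2 -87.7]
w 0.023723827288797444 [-0.5  0.7  3.5]
lift w 0.02389207288980058 [-0.7  0.6 -0.4]
w 0.023380512037832098
placed z 0.019999999999999997 [-3.5  2.1  5.2] w 0.02353313788484778
t 52.075
```

```bash
python3 - <<'E'
from mod import *
if pick(0):
    place(0)
    if pick(88): place(-.078)
p=TR;manip.move_pose([p[0]-.06,p[1],.30],OT);im,P=cap("wrist");np.savez("pics/t1.npz",im=im,P=P);cv2.imwrite("pics/t1.png",im)
for s in(.078,0,-.078):
    c=TR+s*tm;q=sel((im,P),c[0]-.035,c[0]+.035,c[1]-.04,c[1]+.04,.036,.05,lambda h:h[...,1]<90,False)
    if len(q)>20: rect("sink",q)
print(manip.state()["clock"])
E
```

```text
hs 658 c [634.2  90.4] ext [38.5 23.4] z 51.4
[-0.2 -0.2]
w 0.023797969115368838 [0.1 0.6 1.7]
lift w 0.023548209823755405 [-0.9  0.1 -1.5]
w 0.023839667328099768
placed z 0.019999999999999997 [-3.5  1.1  5.7] w 0.023808509711910734
t 60.5417
hs 684 c [639.4 178.9] ext [38.5 23.4] z 51.3
[-0.1 88.4]
w 0.023386013802423188 [-0.2  0.5  3.1]
lift w 0.02353600184244989 [ 0.2  0.2 -2.3]
w 0.023881689105416243
placed z 0.019999999999999997 [-3.6  2.2  6.9] w 0.023698631516895975
t 69.6417
sink 619 c [ 600.6 -213.8] s [23.9 40.2] a 85.4 z [39.5 43.3 45. ]
sink 381 c [ 522.9 -207.5] s [22.9 38.7] a 85.6 z [41.4 43.3 44.7]
sink 344 c [ 445.5 -201.9] s [23.  40.1] a 85.4 z [38.3 43.3 44.8]
70.475
```

View pics/t1.png

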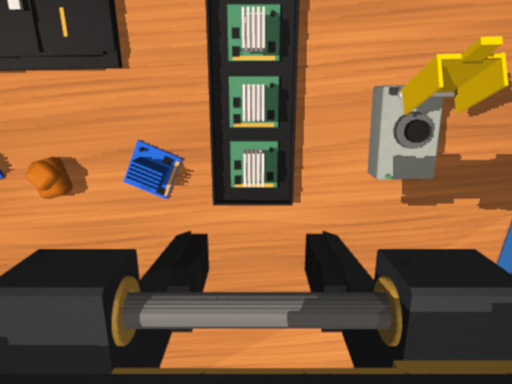

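All three modules lie flat, side by side, heat sinks up (tops at 43 mm), and the guard is still up. Now I pull the wedge out.

```bash
python3 - <<'E'
from push import *
manip.set_gripper(.06)
manip.move_pose(cr(-130,160,230),OC);ox,oy=wedgex()
assert abs(ox+86)<5 and abs(oy-166)<3
manip.move_pose(cr(ox,oy,80),OC);ml(cr(ox,oy,12),.15);manip.set_gripper(0,58);print(manip.state()["gripper_width"])
z=12.5
for x in np.arange(ox-6,-178,-6):
    ml(cr(x,oy,z),.06);s=manip.state();ff=CM.T@s["contact_force"][:2];fz=s["contact_force"][2];z-=np.clip((0-fz)*.1,-1,.6) if False else 0
    print(round(x),np.round((s["tool_pos"][:2]-CR)@CM*1000,1),np.round(ff,1),round(fz,1),round(s["gripper_width"],4))
ml(cr(-180,oy,75),.15)
b=np.radians(9);w=np.array([.421,.3713])-.045*np.array([np.cos(b),np.sin(b)]);o=down(b-np.pi/2)
manip.move_pose([*w,.075],o);print("w",manip.state()["gripper_width"]);ml([*w,.022],.15);f0=f()[2]
for z in np.arange(.020,.010,-.001):
    ml([*w,z],.03)
    if f()[2]-f0>3:break
print("z",z,f());manip.set_gripper(.06);ml([*w,.09],.15)
manip.move_pose([w[0]-.01,w[1],.27],o);im,P=cap("wrist");np.savez("pics/ww3.npz",im=im,P=P)
rect("wedge",sel("ww3",.28,.55,.28,.47,.034,.046,lambda h:h[...,1]<60));rect("mat",sel("ww3",.28,.56,.28,.46,-.004,.012,dark))
manip.move_pose([.55,.20,.26],OC);i2,P2=cap("wrist");np.savez("pics/wm3.npz",im=i2,P=P2)
e=sel("wm3",.57,.70,.2,.32,.030,.042);q=(e[:,:2]-CR)@CM*1000;k=q[(q[:,0]>-20)&(q[:,0]<30)&(q[:,1]>160),1];print("arm",np.percentile(k,[1,99]))
cv2.imwrite("pics/w3.png",np.vstack([im[:250],i2[:250]]));print(manip.state()["clock"])
E
```

```text
wedge rear x -116.3 -> origin -86.3 y [152.8 178.8]
arm y [170.5 199.6] (shut 172-184)
0.028022432712753228
-92 [-89.6 166.5] [4.6 2.2] -0.6 0.0273
-98 [-94.6 166.5] [ 7.3 -0.1] -0.4 0.0277
-104 [-101.   166.4] [5.  0.5] 1.3 0.0275
-110 [-107.7  166.3] [4.9 0. ] 1.4 0.0276
-116 [-114.8  166.2] [4.3 0.3] 2.8 0.0274
-122 [-121.9  166. ] [3.6 1.1] 1.4 0.0277
-128 [-128.6  165.9] [2.7 2.6] 1.2 0.0278
-134 [-134.9  165.8] [1.3 2.1] 1.3 0.0276
-140 [-141.2  165.7] [0.7 3. ] 0.6 0.0278
-146 [-147.7  165.6] [-2.4  1.9] 1.8 0.0273
-152 [-153.6  165.5] [-2.3  1.8] 2.0 0.0274
-158 [-159.4  165.5] [-2.9  1.4] 0.6 0.0274
-164 [-165.2  165.6] [-2.1  1.3] 1.1 0.0278
-170 [-170.9  165.4] [-1.   0.7] -0.2 0.0273
-176 [-176.9  165.6] [-0.3 -1.2] 0.2 0.0278
w 0.027418324899516528
z 0.013999999999999995 [-2.2 -2.4  7.9]
wedge 2895 c [419.3 371.1] s [150.2  27.3] a 9.6 z [37.7 39.4 41. ]
mat 14597 c [419.5 371.4] s [217.2 108.3] a 8.9 z [1.7 3.3 5. ]
arm [171.69934729 183.85903493]
84.8167
```

View pics/w3.png

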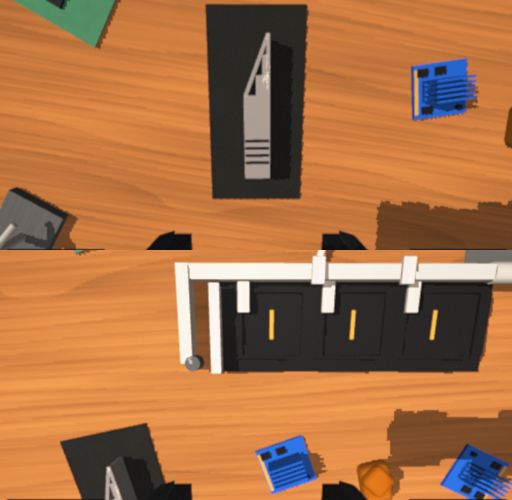

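The wedge lies flat within the mat and the latch bar is shut (171.7–183.9 mm, as at the start). Last step: close the guard by pushing the tab from behind.

```bash
python3 - <<'E'
from h import *
o=down(BY-np.pi/2);h=TAB+.090*bx
P_=lambda d,z:[*(h+d*bx),z]
manip.set_gripper(0,20)
manip.move_pose(P_(.11,.25),o);ml(P_(.10,.145),.2)
for d in np.arange(.08,-.045,-.01):
    ml(P_(d,.145),.08);print(round(d,3),f(),end="; ")
manip.dwell(.5);ml(P_(-.03,.25),.2);manip.set_gripper(.06)
manip.move_pose([.41,-.36,.28],o);manip.dwell(.3);im,P=cap("wrist");cv2.imwrite("pics/end.png",im)
g=sel((im,P),.35,.6,-.5,-.3,.055,.2,yel);rect("guard",g)
i2,_=cap("scene");cv2.imwrite("pics/endscene.png",cv2.resize(i2,(800,600)));print(manip.state()["clock"])
E
```

```text
0.08 [0.6 0.2 0.1]; 0.07 [-0.1 -0.3 -0.8]; 0.06 [-1.2 -0.7 -0.1]; 0.05 [0.5 0.2 0.1]; 0.04 [-0.7 -0.1  0.1]; 0.03 [-0.3 -0.4  0.5]; 0.02 [-0.7  0.   0.3]; 0.01 [-0.6  0.4 -0. ]; 0.0 [-0.7  0.2  0.1]; -0.01 [ 0.1  0.4 -0.2]; -0.02 [-0.8 -0.6  0.2]; -0.03 [ 1.  -0.6  0.5]; -0.04 [0.7 0.5 0.4]; guard 4930 c [ 469.9 -387.1] s [ 55.3 102.3] a 87.0 z [72.8 74.3 75.9]
95.3083
```

View pics/endscene.png

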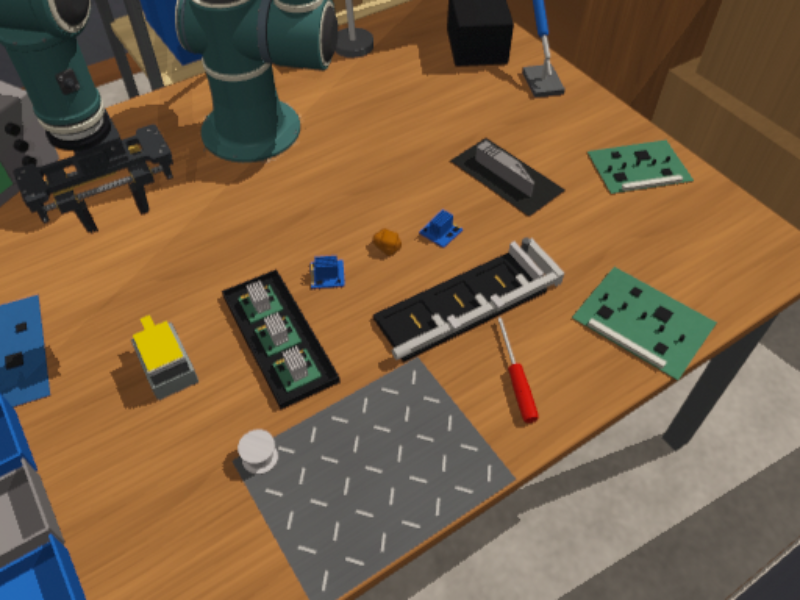

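The final view shows everything as asked: guard shut (150,345), three modules in the tray (275,330), latch shut, wedge on its mat (505,165), and the other things unmoved.

```bash
python3 -c "
from cell import order
print(order.close_job())"
```

```text
the job is handed in; nothing more can be done
None
```

The job is done and handed in at about 95 s: power cut, all three modules flat in the tray, wedge back on its mat, latch and guard shut; no verdict came back.

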